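# Fit the fan spacer on the fan drive's studs

### The arm

A 6-joint arm with a two-finger parallel gripper is mounted at the origin on the work surface. World frame = base frame: x ahead of the robot, y to its left, z up, the work surface at z = 0. Lengths are in m, angles in rad, forces in N, time in s.
With the tool pointing down it reaches from about 0.275 to 0.75 m from the base axis. Payload 10.2 kg.
Tool frame: the origin (TCP) lies midway between the tips of the shut fingers; the grasp point (between the pads) lies 19 mm behind it (env.hold_point_z is the distance from the TCP to the grasp point, in m); z points along the fingers, y is the line along which they close (so a half turn about z gives the same grasp; the last joint's range is limited). The gripper opens to 85 mm and grips with 20 to 120 N. Pads are 22 mm wide; open, the fingers measure 114 mm over their backs; the gripper's body (76 mm by 85 mm) begins 54 mm behind the grasp point. The pads swing forward as they close: fully open they stand 13 mm farther back than shut.
Start: joints at [0.937, 0.313, 1.498, -0, 1.331, -0.223], TCP at [0.21, 0.481, 0.231] pointing down, gripper open.
Joint ranges: [-2.94, 2.94], [-0.97, 2.17], [0.19, 2.56], [-1.23, 4.37], [0.02, 3.11], [-2.88, 2.88]. Speed limits (rad/s): [2.39, 2.39, 3.01, 3.14, 3.14, 3.14].

### API

Orientations are given as a unit quaternion [x, y, z, w].
In Python, from bench import env, kinematics, monitor, eyes, job gives the robot as it stands. The module is installed in compiled form; this text tells all that it offers. Calls block until the motion is done:
- env.reach(position, orientation): joint-space move of the TCP to a pose.
- env.movel(position, velocity=0.15, frame=None, guard=None): straight line of the TCP; frame=None keeps the orientation; velocity is the mean speed in m/s. With guard (N) it stops when the force on the tool has changed by that much, and returns True; else False.
- env.set_joints(angles): joint-space move.
- env.release() and env.close_gripper(effort=None): open the fingers fully, or close them until they stop; effort is the grip in N (None keeps the last).
- env.hold(seconds).
- kinematics.ik(position, orientation): joint angles nearest the present ones, or None.
- monitor.sense(): the state.
- eyes.grab_frame(name): name is "scene" or "top"; returns a dict with "frame" (400x640x3 uint8, red, green, blue), "mtx" (3x3 intrinsics, pixels), "view" (4x4, takes a point from world to camera coordinates). Camera axes: x right, y down, z forward; pixel columns grow to the right and rows downward; lengths in m; the calibration is good to about 2 mm. A picture is of the moment at which its call begins. There is no depth.
A pose or a line that the arm cannot do raises env.MotionError and nothing moves.
- job.hand_in(): hands the job in; it is judged then, once.
The state is a dict: "clock": time; "joints": joint angles; "qvel": joint speeds; "joint_efforts": joint torques, N m; "position": TCP position; "ee_rot": TCP orientation; "contact_force": force on the tool from outside, world axes, zero at the start; "ft_torque": the same for the moment, N m; "finger_gap": opening from 0.0 (shut) to 1.0 (fully open); "gripper_force": force on a finger pad.
Only numpy, scipy, OpenCV 4.12 (cv2) and the standard library are available. Lean on these libraries where they do the work, as an engineer would, in place of code of your own. Each camera call takes 0.05 s, during which the arm holds its last target. There are 200 camera calls.

### The job

Fit the aluminium fan spacer on the fan drive: put it over the shaft nose, turn it by feel until its four holes find the four studs (their angle is not known beforehand), and ease it down by hand until it sits fully home, flush on the pulley's face, then let go. Keep hold of it all the way down (no dropping), never let it bear on the drive with more than 35 N in all, and leave the other things on the bench where they are.

Things in the scene. Friction and masses are not known exactly. Their poses are not given: they have to be found in the camera images.
- fan_drive: Fan drive bolted to the bench, shaft straight up: yellow cast bracket (foot 130 x 110 mm) with a dark two-groove pulley, 140 mm diameter. Origin on the shaft axis at bench level. The pulley turns without stops and stays where left; it resists with 0.35 N m, so a light rub does not turn it. Its angle is NOT reported and is unrelated to this body's yaw: see it or feel for it.
- hub_face (a point): Centre of the bright machined face (100 mm diameter) on top of the pulley, 108 mm above the bench: the spacer's underside must come to rest here. Four brass-coloured studs stand on it at 90 degree spacing on a 74 mm circle, at any angle: 10 mm diameter, 30 mm high, the top 2.5 mm tapering to 7 mm.
- nose_tip (a point): Top centre of the shaft nose that stands up in the middle of the hub face: 24 mm diameter, 44 mm high, its top 8 mm tapering to 16 mm. It enters the spacer's bore 14 mm before the stud tips meet the spacer's underside.
- spacer_mid (a point): Centre, half-way up, of the loose aluminium fan spacer (300 to 500 g), lying flange down, as it is to be fitted. Round flange 100 mm diameter, 16 mm thick, with four 11.2 mm holes through it on a 74 mm circle, at 45, 135, 225 and 315 degrees from this point's x axis (z up): every quarter turn is alike. 40 mm high in all, with a 25.5 mm bore right through.
- spacer_boss (a point): Centre of the spacer's round boss (44 mm diameter, 24 mm high, on top of the flange), 8 mm above the mid point, 12 mm above the flange: grasp here, across the x or the y axis, so that the fingers are between the holes. Once home, the studs stand 14 mm above the flange and the nose 4 mm above the boss.
- spacer_face (a point): Centre of the spacer's flat underside (20 mm below its mid point).
- tooth: Yellow cast bucket tooth lying on the bench, about 138 x 56 x 56 mm, loose; leave it alone. Origin at bench level, near its middle.
- oil_filter: Blue and white spin-on oil filter, 76 mm diameter, 120 mm tall, standing loose; leave it alone. Origin at the centre of its foot.
- spanner: Steel spanner, 170 mm long, lying loose; leave it alone. Origin under its middle.
- nut_tray: Red tray, 85 x 110 x 22 mm, with the four nuts, fixed to the bench; not needed. Origin under its middle.
Mind the look-alikes: they are no part of the job. Of the things like the fan_drive, leave any that is purple; of the rest the smaller one is meant.

How it is judged:
By the outcome, as a careful person would: the job done as asked, in the order asked, and still so for the second after the job is handed in, with the robot touching nothing.
It also fails if it takes over 67 s, if anything falls off the work surface, if the arm or the gripper's body presses on something with over 40 N, if the wrist force passes 120 N, or if a joint passes its speed limit or range.

## Working session

There is one attempt and no reset: what is moved stays moved. The work goes in short steps, each a Python script; the robot and the scene stay as the last script left them, time stands still between calls to the robot, and variables do not carry over. Pictures are saved under pics/ and viewed, at most 10 in all, crops included, and the job is handed in when it is done.

```bash
mkdir -p pics; python3 - <<'E'
from bench import env, kinematics, monitor, eyes, job
import cv2,numpy as np
for n in("scene","top"):
    d=eyes.grab_frame(n);cv2.imwrite(f"pics/{n}0.png",d["frame"][:,:,::-1]);print(n,d["mtx"].round(1).tolist(),d["view"].round(4).tolist())
s=monitor.sense();print(s)
E
```

```text
scene [[469.9, 0.0, 316.2], [0.0, 469.9, 203.4], [0.0, 0.0, 1.0]] [[-0.4695, 0.8828, 0.0148, 0.339], [0.6314, 0.3474, -0.6933, -0.207], [-0.6172, -0.3161, -0.7205, 1.7035], [0.0, 0.0, 0.0, 1.0]]
top [[503.7, 0.0, 316.1], [0.0, 503.7, 203.5], [0.0, 0.0, 1.0]] [[-0.0136, -0.9999, 0.0023, -0.0984], [-0.9906, 0.0132, -0.1365, 0.5515], [0.1364, -0.0041, -0.9906, 1.5079], [0.0, 0.0, 0.0, 1.0]]
{'clock': 0.1, 'joints': array([ 9.36589197e-01,  3.13398523e-01,  1.49838562e+00,  3.59937253e-05,
        1.33103316e+00, -2.23395233e-01]), 'qvel': array([ 3.60291251e-05, -2.74249806e-03, -2.31500797e-03,  1.88711251e-03,
       -6.93316141e-04, -7.10008807e-04]), 'joint_efforts': array([ 2.26147284e-03, -4.12901938e+01, -2.60145664e+01, -2.14323545e-04,
        2.99615953e-03, -1.83813967e-05]), 'position': array([0.20951219, 0.48111557, 0.2307808 ]), 'ee_rot': array([ 2.03968747e-01,  9.78977209e-01, -5.49619670e-04, -2.70489558e-04]), 'contact_force': array([ 0.73062754,  0.08285854, -0.42329232]), 'ft_torque': array([-0.00029462,  0.06961467, -0.03752309]), 'gripper_force': 0.0, 'finger_gap': 1.0010655841036218}
```

View pics/scene0.png

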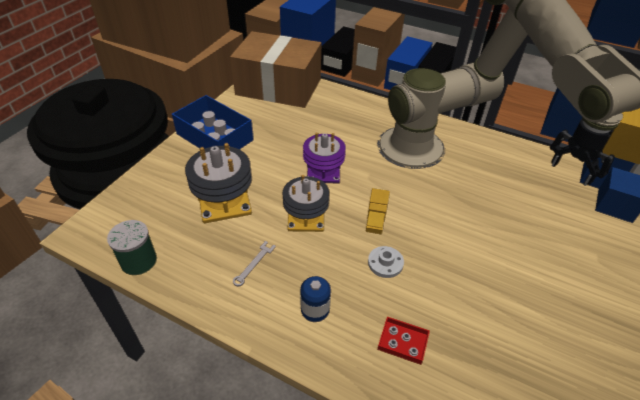

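View pics/top0.png

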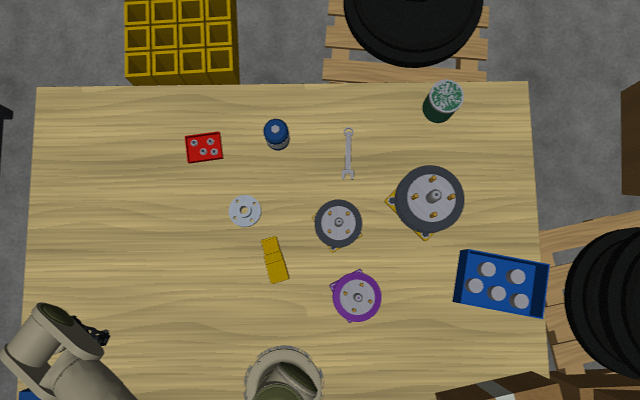

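Pictures: the fan-drive candidates are purple (scene 324,152 / top 357,297), the large dark one (scene 218,175 / top 430,198) and the small dark one (scene 305,198 / top 338,223). Purple is excluded and the smaller of the rest is meant, so I choose the small dark one. There is one spacer, at scene 386,261 / top 245,211. Next is a close crop.

```bash
python3 - <<'E'
import cv2,numpy as np
t=cv2.imread("pics/top0.png");s=cv2.imread("pics/scene0.png")
f=lambda im,x,y,w,h,k:cv2.resize(im[y:y+h,x:x+w],None,fx=k,fy=k,interpolation=cv2.INTER_CUBIC)
a=np.hstack([f(t,308,193,60,60,6.5),f(t,220,186,60,60,6.5)])
b=f(s,275,165,60,30,6.5);c=f(s,360,240,60,30,6.5)
cv2.imwrite("pics/crop1.png",np.vstack([a,np.hstack([b,c])]))
E
```

```text
(no output)
```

View pics/crop1.png

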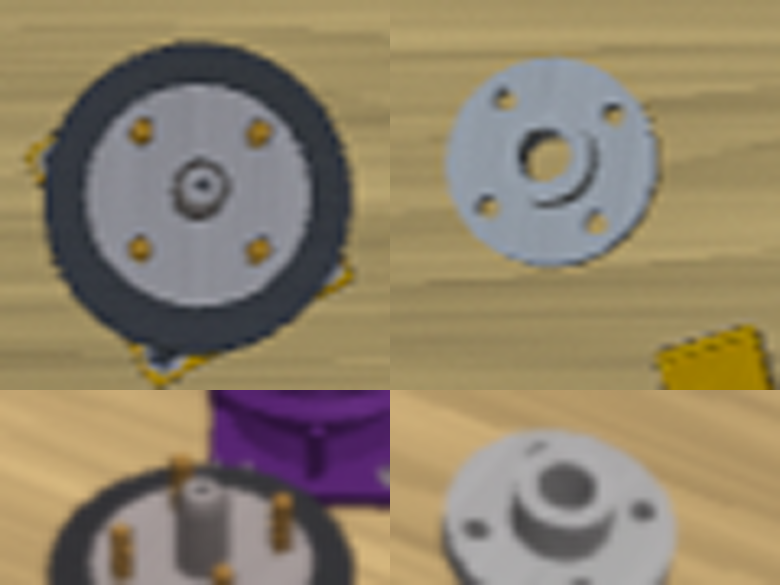

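The crop confirms the choice. The small dark drive has stud tips at crop (143,131), (260,132), (139,250), (259,250) and its nose tip at (203,185). The spacer's holes are at crop (504,98), (614,112), (487,206), (596,222), with the flange centre at (552,162).

```bash
cat > h.py <<'E'
from bench import env, kinematics, monitor, eyes, job
import cv2,numpy as np
from scipy.spatial.transform import Rotation as R
def bp(d,uv,z):
    V=d["view"];Rm=V[:3,:3];c=-Rm.T@V[:3,3]
    r=(Rm.T@np.linalg.inv(d["mtx"])@np.c_[np.atleast_2d(uv),np.ones(len(np.atleast_2d(uv)))].T).T
    return c+r*((z-c[2])/r[:,2:])
def yaw_of(P): # angle mod 90 of a 4-fold pattern (deg) 
    q=P[:,:2]-P[:,:2].mean(0);a=np.arctan2(q[:,1],q[:,0]);return np.degrees(np.angle(np.exp(4j*a).mean())/4)
def down(yaw): return (R.from_euler('z',yaw,degrees=True)*R.from_quat([0,1,0,0])).as_quat()
def st(tag=""):
    s=monitor.sense();print(tag,"t%.2f"%s["clock"],s["position"].round(4),"F",s["contact_force"].round(1),"M",s["ft_torque"].round(2),"gap%.3f gf%.0f"%(s["finger_gap"],s["gripper_force"]));return s
E
python3 - <<'E'
from h import *
d=eyes.grab_frame("top");e=eyes.grab_frame("scene")
T=lambda p,x0,y0:(np.array(p,float)+.5)/6.5-.5+[x0,y0]
st_=bp(d,T([(143,131),(260,132),(139,250),(259,250)],308,193),.137)
no=bp(d,T([(203,185)],308,193),.152); fa=bp(d,T([(199,195)],308,193),.108)
ho=bp(d,T([(114,98),(224,112),(97,206),(206,222)],220,186),.016);fl=bp(d,T([(162,162)],220,186),.016)
# scene: nose tip, boss-top bore
no2=bp(e,T([(203,490-390)],275,165),.152);bo2=bp(e,T([(567-390,487-390)],360,240),.040)
for n,P in(("stud",st_),("hole",ho)):print(n,P.mean(0).round(4),np.linalg.norm((P-P.mean(0))[:,:2],axis=1).round(4),yaw_of(P))
print("nose",no,no2,"face",fa,"flange",fl,"bore scene",bo2)
# automatic ellipse checks
im=d["frame"];
for nm,(x,y,w,h),z in(("face",(308,193,60,60),.108),("flange",(220,186,60,60),.016)):
    c=cv2.resize(im[y:y+h,x:x+w],None,fx=6.5,fy=6.5,interpolation=cv2.INTER_CUBIC);hsv=cv2.cvtColor(c,cv2.COLOR_RGB2HSV)
    m=((hsv[...,1]<75)&(hsv[...,2]>100)).astype(np.uint8)
    k=max(cv2.findContours(m,cv2.RETR_EXTERNAL,cv2.CHAIN_APPROX_NONE)[0],key=cv2.contourArea)
    E=cv2.fitEllipse(cv2.convexHull(k));print(nm,E,bp(d,T([E[0]],x,y),z))
print(env.hold_point_z)
q=monitor.sense()["ee_rot"];print(R.from_quat(q).as_euler('zyx',degrees=True))
psi=yaw_of(ho)-45
for k in range(4):
    a=psi+90*k
    for P in (ho,st_):
        p=P.mean(0);print(k,a,kinematics.ik([p[0],p[1],.2],down(a)))
E
```

```text
stud [ 0.4827 -0.1684  0.137 ] [0.0364 0.0371 0.0376 0.0366] 43.32559054522898
hole [0.5356 0.1175 0.016 ] [0.0373 0.0378 0.0372 0.0375] 36.32714628131696
nose [[ 0.48364704 -0.16896288  0.152     ]] [[ 0.47913101 -0.16557212  0.152     ]] face [[ 0.48365085 -0.16923816  0.108     ]] flange [[0.53430926 0.11665913 0.016     ]] bore scene [[0.53089062 0.12044895 0.04      ]]
face ((197.83078002929688, 195.0734100341797), (222.95675659179688, 226.14581298828125), 96.19384765625) [[ 0.48362484 -0.16871336  0.108     ]]
flange ((160.78311157226562, 161.8225860595703), (213.20263671875, 217.85556030273438), 79.970947265625) [[0.53440245 0.11724091 0.016     ]]
0.0187
[-1.56462690e+02 -2.50418561e-02  1.79965752e+02]
0 -8.672853718683037 [ 2.24014215e-03  3.89165655e-01  1.47445624e+00 -4.44089210e-16
  1.27797076e+00 -1.41718633e+00]
0 -8.672853718683037 [-5.65221330e-01  3.09527841e-01  1.58670438e+00 -4.44089210e-16
  1.24536043e+00 -1.98464780e+00]
1 81.32714628131697 None
1 81.32714628131697 [-5.65221330e-01  3.09527841e-01  1.58670438e+00 -4.44089210e-16
  1.24536043e+00  2.72774118e+00]
2 171.32714628131697 [ 2.24014215e-03  3.89165655e-01  1.47445624e+00 -4.44089210e-16
  1.27797076e+00  1.72440632e+00]
2 171.32714628131697 [-5.65221330e-01  3.09527841e-01  1.58670438e+00 -4.44089210e-16
  1.24536043e+00  1.15694485e+00]
3 261.32714628131697 [ 2.24014215e-03  3.89165655e-01  1.47445624e+00 -4.44089210e-16
  1.27797076e+00  1.53609995e-01]
3 261.32714628131697 [-5.65221330e-01  3.09527841e-01  1.58670438e+00 -4.44089210e-16
  1.24536043e+00 -4.13851477e-01]
```

Heights, radii (37 mm pattern, 50 mm flange/face) and reach all check. The two cameras differ by about 4 mm, so I average them. Now to grasp.

```bash
python3 - <<'E'
from h import *
q=down(261.3)
env.reach([.533,.1185,.15],q);st("above")
print(env.movel([.533,.1185,.021],velocity=.08,guard=8));a=st("down")
env.close_gripper(effort=60);env.hold(.2);st("closed")
d=eyes.grab_frame("scene");e=eyes.grab_frame("top")
f=lambda im,x,y,w,h,k:cv2.resize(im[y:y+h,x:x+w],None,fx=k,fy=k,interpolation=cv2.INTER_CUBIC)
cv2.imwrite("pics/g1.png",np.hstack([f(d["frame"],340,210,100,100,4),f(e["frame"],200,160,100,100,4)])[:,:,::-1])
E
```

```text
above t1.99 [0.5328 0.1193 0.1502] F [0.3 0.5 0.2] M [-0.08  0.04 -0.02] gap0.995 gf0
False
down t3.76 [0.5332 0.1185 0.0214] F [ 0.3  0.2 -1.2] M [-0.04  0.07 -0.  ] gap1.002 gf0
closed t4.42 [0.533  0.1185 0.0215] F [-1.9 -0.5  4.5] M [-0.03  0.43  0.01] gap0.492 gf62
```

View pics/g1.png

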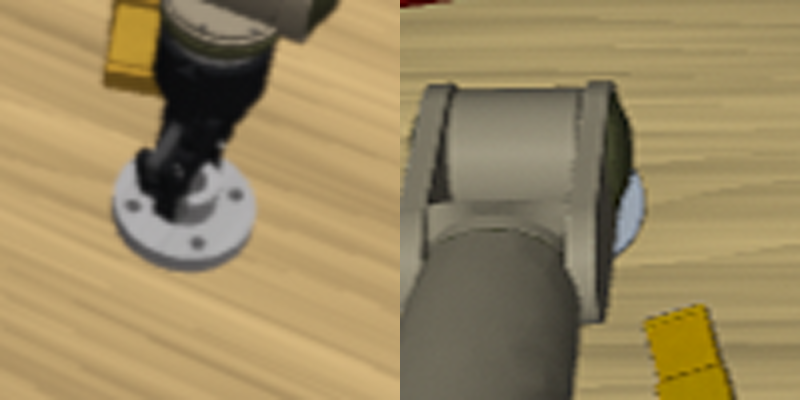

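The crop shows the fingers on the boss between the holes (about 180,190 in the left half), with the flange flat on the bench. Next I firm up the grip, lift, and go over the drive with the estimated turn of +7°.

```bash
python3 - <<'E'
from h import *
env.close_gripper(effort=100);env.hold(.1);st("grip")
env.movel([.533,.1185,.05],velocity=.08);env.movel([.533,.1185,.24],velocity=.2);st("lift")
env.movel([.4815,-.167,.215],velocity=.2,frame=down(268.3));env.hold(.3);st("over")
d=eyes.grab_frame("scene");e=eyes.grab_frame("top")
f=lambda im,x,y,w,h,k:cv2.resize(im[y:y+h,x:x+w],None,fx=k,fy=k,interpolation=cv2.INTER_CUBIC)
cv2.imwrite("pics/o1.png",np.hstack([f(d["frame"],265,130,80,80,5),f(e["frame"],298,183,80,80,5)])[:,:,::-1])
E
```

```text
grip t4.84 [0.5332 0.1185 0.0217] F [-2.3 -0.4  7.7] M [0.02 0.5  0.03] gap0.481 gf101
lift t6.46 [0.5325 0.1185 0.2387] F [ 0.  -0.5 -4.4] M [0.05 0.   0.  ] gap0.480 gf102
over t8.37 [ 0.4816 -0.1667  0.215 ] F [ 0.2 -0.2 -4.8] M [ 0.01 -0.01  0.01] gap0.480 gf102
```

View pics/o1.png

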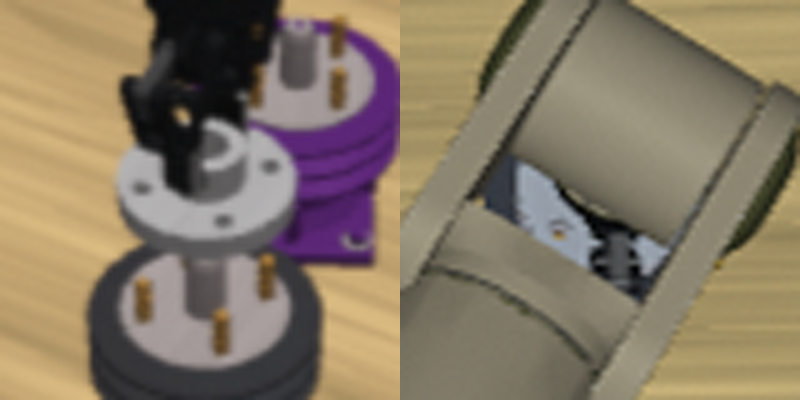

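The spacer hangs centred over the nose (left half: flange at 208,188, nose at 205,285), and its holes line up with the studs in angle. Now the guarded descent, with lateral force relief.

```bash
cat >> h.py <<'E'
def F(): 
    s=monitor.sense();return s["contact_force"],s["ft_torque"],s["position"],s["clock"]
def descend(c,z,zend,yaw,F0,M0,step=.002,k=1e-4,fmax=10,v=.03,tmax=15):
    """c: commanded xy. Stepwise down; xy yields to side force; stops when axial load > fmax."""
    c=np.array(c,float);t0=F()[3];n=0
    while z>zend+1e-6:
        z=max(z-step,zend)
        g=env.movel([*c,z],velocity=v,frame=down(yaw),guard=fmax);n+=1
        f,m,p,t=F();f=f-F0;m=m-M0
        if n%4==0 or g or f[2]>fmax: print("z%.4f p%s F%s M%s g%d"%(z,p.round(4),f.round(1),m.round(2),g))
        if g or f[2]>fmax or t-t0>tmax: break
        if np.hypot(*f[:2])>1.5: c=c+np.clip(k*f[:2],-.0006,.0006)
    print("end c",c.round(5),"z",z,"t",t);return c,z
E
python3 - <<'E'
from h import *
env.movel([.4815,-.167,.178],velocity=.08,guard=8);env.hold(.2);st()
F0,M0,_,_=F();np.save("F0.npy",[F0,M0])
descend([.4815,-.167],.178,.162,268.3,F0,M0)
E
```

```text
t9.28 [ 0.4817 -0.1671  0.1785] F [-0.6  0.8 -5. ] M [-0.07  0.01  0.07] gap0.482 gf102
z0.1700 p[ 0.4815 -0.1671  0.1699] F[ 0.4 -0.4  0. ] M[ 0.08 -0.02 -0.06] g0
z0.1620 p[ 0.4816 -0.1672  0.1619] F[ 0.8 -2.   1. ] M[ 0.09  0.01 -0.04] g0
end c [ 0.48178 -0.16746] z 0.162 t 11.275
```

The nose is in the bore and the side force is small. Next I ease down onto the studs.

```bash
python3 - <<'E'
from h import *
F0,M0=np.load("F0.npy")
descend([.48178,-.16746],.162,.133,268.3,F0,M0,step=.001,fmax=7,v=.02)
st()
E
```

```text
z0.1580 p[ 0.4819 -0.1675  0.1579] F[ 0.4 -0.4  0.6] M[ 0.03 -0.02 -0.09] g0
z0.1540 p[ 0.4819 -0.1675  0.1539] F[-0.  -0.9  0.5] M[ 0.05 -0.01 -0.04] g0
z0.1500 p[ 0.4819 -0.1675  0.1499] F[ 0.8 -0.6  1.1] M[ 0.03 -0.09 -0.06] g0
z0.1460 p[ 0.482  -0.1677  0.1459] F[-0.3 -1.3 -0.2] M[ 0.03  0.   -0.04] g0
z0.1420 p[ 0.482  -0.1678  0.1419] F[0.4 0.2 0.6] M[ 0.11  0.05 -0.05] g0
z0.1380 p[ 0.482  -0.1678  0.1379] F[ 0.1 -1.1  1.1] M[ 0.05 -0.01 -0.09] g0
z0.1340 p[ 0.482  -0.1678  0.1339] F[ 1.  -0.6  1.9] M[ 0.04  0.04 -0.04] g0
end c [ 0.48201 -0.16777] z 0.133 t 18.525
 t18.52 [ 0.482  -0.1678  0.133 ] F [-0.  -0.5 -4.3] M [ 0.02 -0.02  0.01] gap0.484 gf102
```

The studs are in the holes, about 3 mm above home. Now the final easing.

```bash
python3 - <<'E'
from h import *
F0,M0=np.load("F0.npy")
descend([.48201,-.16777],.133,.127,268.3,F0,M0,step=.0005,fmax=8,v=.02)
env.hold(.3);st()
d=eyes.grab_frame("scene")["frame"]
cv2.imwrite("pics/h1.png",cv2.resize(d[155:235,265:345],None,fx=6,fy=6,interpolation=cv2.INTER_CUBIC)[:,:,::-1])
E
```

```text
z0.1310 p[ 0.4821 -0.1679  0.1309] F[-0.4  0.3  0.3] M[ 0.21  0.26 -0.03] g0
z0.1290 p[ 0.4821 -0.1679  0.1297] F[-2.6  1.9 10.8] M[ 0.59  0.73 -0.01] g0
end c [ 0.48203 -0.1679 ] z 0.129 t 20.525
 t20.82 [ 0.4821 -0.1679  0.1297] F [-4.2  3.8  5.8] M [0.48 0.76 0.02] gap0.482 gf103
```

View pics/h1.png

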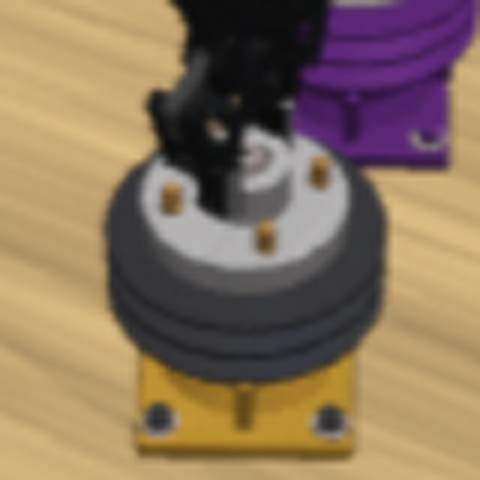

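The picture shows the spacer down, with the studs standing through at (172,198), (265,238) and (320,172) and the nose in the boss. TCP z is 0.1297, exactly the predicted home height. The moment (0.5, 0.75 N m) says it bears on one edge, so I yield to that moment to seat it flat.

```bash
python3 - <<'E'
from h import *
F0,M0=np.load("F0.npy");c=np.array([.48203,-.1679]);z=.1292;w=np.zeros(3)
for i in range(14):
    f,m,p,t=F();f=f-F0;m=m-M0
    if i%2==0:print(i,"F",f.round(1),"M",m.round(2),p.round(4),"tilt",np.degrees(w).round(2),"z",z)
    if f[2]>20:z+=.0002
    elif f[2]<9:z-=.0002
    if np.hypot(*m[:2])>.1: w[:2]+=np.clip(.004*m[:2],-.003,.003)
    if np.hypot(*f[:2])>1:c+=np.clip(5e-5*f[:2],-.0002,.0002)
    q=(R.from_rotvec(w)*R.from_quat(down(268.3))).as_quat()
    env.movel([*c,z],velocity=.02,frame=q,guard=15)
env.hold(.2);s=st();print(c,z,np.degrees(w))
E
```

```text
0 F [-3.6  2.4 10.5] M [ 0.57  0.73 -0.11] [ 0.4821 -0.1679  0.1297] tilt [0. 0. 0.] z 0.1292
2 F [-1.7  1.7 10.2] M [0.39 0.11 0.01] [ 0.4821 -0.1678  0.1297] tilt [0.24 0.23 0.  ] z 0.1292
4 F [-1.   1.1  9.9] M [ 0.27 -0.05 -0.02] [ 0.4821 -0.1678  0.1297] tilt [0.41 0.26 0.  ] z 0.1292
6 F [-0.5  1.4 10.3] M [ 0.19 -0.04 -0.03] [ 0.4821 -0.1678  0.1297] tilt [0.53 0.22 0.  ] z 0.1292
8 F [ 0.4 -0.8 10.2] M [ 0.08 -0.09  0.02] [ 0.4821 -0.1678  0.1297] tilt [0.61 0.18 0.  ] z 0.1292
10 F [-0.5 -0.1 10.1] M [ 0.06 -0.03 -0.  ] [ 0.4821 -0.1678  0.1297] tilt [0.63 0.16 0.  ] z 0.1292
12 F [-0.  -0.3 10.8] M [ 0.09 -0.05 -0.01] [ 0.4821 -0.1678  0.1297] tilt [0.63 0.16 0.  ] z 0.1292
 t24.57 [ 0.4821 -0.1677  0.1297] F [-0.6  1.1  5.4] M [ 0.01 -0.02  0.08] gap0.481 gf103
[ 0.48152275 -0.16730455] 0.1292 [0.65426524 0.15104973 0.        ]
```

It is bearing evenly: about 10 N axial and almost no moment. Release, withdraw and check.

```bash
python3 - <<'E'
from h import *
env.release();env.hold(.2);s=st("open")
p=s["position"]
env.movel([p[0],p[1],p[2]+.05],velocity=.06,guard=10);st("up")
env.movel([p[0],p[1],.27],velocity=.15);env.reach([.35,.25,.27],down(268.3));env.hold(.2);st("away")
d=eyes.grab_frame("top");e=eyes.grab_frame("scene")
cv2.imwrite("pics/top9.png",d["frame"][:,:,::-1]);cv2.imwrite("pics/scene9.png",e["frame"][:,:,::-1])
f=lambda im,x,y,k:cv2.resize(im[y:y+60,x:x+60],None,fx=k,fy=k,interpolation=cv2.INTER_CUBIC)
cv2.imwrite("pics/f1.png",np.hstack([f(e["frame"],275,165,6.5),f(d["frame"],308,193,6.5)])[:,:,::-1])
o=cv2.imread("pics/top0.png");df=cv2.absdiff(o,d["frame"][:,:,::-1].copy()).max(2)>40
k=cv2.connectedComponentsWithStats(df.astype(np.uint8))[2];print(k[k[:,4]>15])
E
```

```text
open t25.28 [ 0.4815 -0.1673  0.1292] F [ 0.4  0.5 -0.5] M [-0.01  0.01  0.01] gap1.001 gf0
up t26.27 [ 0.4814 -0.1672  0.1788] F [ 0.3 -0.2 -0.1] M [ 0.   -0.01  0.02] gap1.000 gf0
away t28.83 [0.3504 0.2496 0.2699] F [ 0.3  0.8 -0.2] M [0.03 0.03 0.01] gap1.002 gf0
[[     0      0    640    400 244446]
 [   229    195     33     32    753]
 [   323    205     32     12     51]
 [   107    238     98    162   4523]
 [     0    302    138     98   5596]
 [    58    346      9      7     25]
 [   137    358      9     15     51]
 [   269    368     28     22    162]
 [   295    372      9     16     53]
 [   141    379      5     14     31]
 [   222    386     36     14    194]
 [   307    391     12      9     44]]
```

View pics/f1.png

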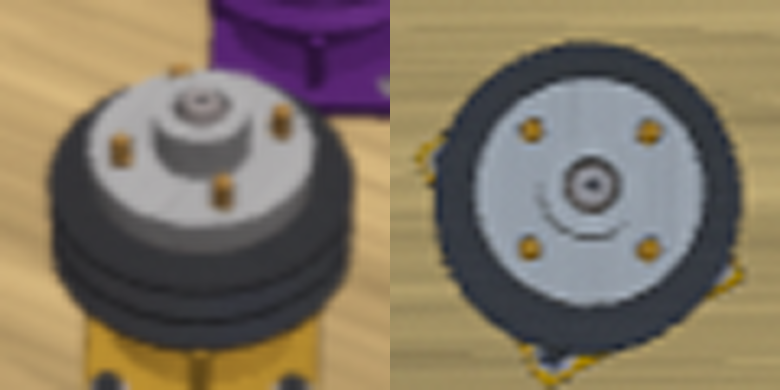

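The spacer sits flush. All four studs stand through its flange (right half: 532,131; 650,132; 530,249; 649,250) and the nose shows above the boss at (592,185). Nothing else on the bench has moved.

```bash
python3 -c "
from bench import job;print(job.hand_in())"
```

```text
the job is handed in; nothing more can be done
None
```

The spacer is fitted on the small dark fan drive, fully home and flush with all four studs through its holes; I let go, backed the arm clear and handed the job in at about 29 s, with about 11 N the most bearing load I measured.

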